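# Transfer a row of lab vessels to the second rack in reverse order

## Robot

A 6-joint arm with a two-finger parallel gripper is mounted at the origin on a cart in front of the work surface, level with it; the furniture and walls round the work are solid. World frame = base frame: x ahead of the robot, y to its left, z up, the work surface at z = 0. Lengths are in m, angles in rad, forces in N, time in s.
With the tool pointing down it reaches from about 0.425 to 0.95 m from the base axis. Payload 3.5 kg.
Tool frame: the origin (TCP) lies at the very end of the fingers, on their centre line; the grasp point (between the pads) lies ctrl.pinch_z behind it (ctrl.pinch_z is the distance from the TCP to the grasp point, in m); z points along the fingers, y is the line along which they close (so a half turn about z gives the same grasp; the last joint's range is limited). The gripper opens to 85 mm and grips with 20 to 120 N. Pads are 22 mm wide; open, the fingers measure 114 mm over their backs; the gripper's body (76 mm by 85 mm) begins 54 mm behind the grasp point. The pads swing forward as they close: fully open they stand 13 mm farther back than shut.
Start: joints at [-1.299, 0.286, 1.577, -0, 1.279, -0.15], TCP at [0.276, -0.616, 0.231] pointing down, gripper open.
Joint ranges: [-2.77, 2.77], [-0.9, 2.22], [0.21, 2.48], [-1.53, 4.67], [0.24, 2.81], [-2.84, 2.84]. Speed limits (rad/s): [2.79, 2.79, 3.14, 3.14, 3.14, 3.14].

## Interface

Orientations are given as a unit quaternion [x, y, z, w].
In Python, from plant import ctrl gives the robot as it stands.
- The arm moves only by the tool pendant, called after "Call:" as name(argument=value, ...) on one line, values as JSON. Schema: {"type":"object","properties":{"plan":{"type":"object","properties":{"sx":{"type":"array","items":{"type":"number"},"minItems":1,"maxItems":10},"sy":{"type":"array","items":{"type":"number"},"minItems":1,"maxItems":10},"sz":{"type":"array","items":{"type":"number"},"minItems":1,"maxItems":10},"wx":{"type":"array","items":{"type":"number"},"minItems":1,"maxItems":10},"wy":{"type":"array","items":{"type":"number"},"minItems":1,"maxItems":10},"wz":{"type":"array","items":{"type":"number"},"minItems":1,"maxItems":10},"aperture":{"type":"array","items":{"type":"number"},"minItems":1,"maxItems":10}},"additionalProperties":false,"required":["sx","sy","sz","wx","wy","wz","aperture"]},"grip_n":{"type":"number"},"only":{"type":"string"},"quiet":{"type":"boolean"},"lines":{"type":"string"}},"required":["plan"],"additionalProperties":false}. plan is an object with one list for each field, all of the same length, 1 to 10, a row being the entries at one place: sx, sy, sz (the shift in units of 20 mm), wx, wy, wz (a rotation vector in units of 0.05 rad), aperture (the opening from 0.0 (shut) to 1.0 (fully open)); each row is the pose to reach, as a shift and turn from the pose commanded when the call began, along the tool's axes at that moment; what a row does not reach only later rows make up. A row lasts 1/8 s, in which the tool goes at most 0.0625 m and 0.188 rad, less where a joint would pass 70% of its speed; a pose out of reach is approached as far as the arm can. The fingers move at their own pace and stop on an object; grip_n is the grip in N (left out, the last holds). Time passes only in rows, so rows that do not move let the fingers close. The tool returns the time, the measured TCP pose, the force, the opening and the grip force at its end. only (a regular expression) keeps the lines of the reply that match it, lines (a string "A,B") keeps lines A to B, and quiet returns only ok. Input that does not fit is refused with a message, and nothing moves.
- ctrl.get_state(): the state, without advancing time (a new reading comes with each control period).
- ctrl.read_camera(name): name is "scene" or "top" or "wrist"; returns a dict with "pixels" (420x560x3 uint8, red, green, blue), "camera_matrix" (3x3 intrinsics, pixels), "dist_coeffs" ([k1, k2, p1, p2, k3] as OpenCV has them; the pictures are not rectified), "xyz" and "orientation" of the camera in the world. Camera axes: x right, y down, z forward; pixel columns grow to the right and rows downward; lengths in m; the calibration is good to about 2 mm. A picture is of the moment at which its call begins. There is no depth.
- ctrl.sign_off(): hands the job in; it is judged then, once.
Trained networks look in the newest picture that a camera, given by its name, has taken for a name from the list of things; names that differ only in an ending like _2 or _b are one class to them, and where a whole thing is asked for, a point or a joint stands for the part that bears it (a point fixed in the world has none). Each returns a list of dicts, best first, with "conf" (0 to 1); they miss things now and then, are a little off and sometimes report something else, mostly with a low value. They report only what shows in the picture. A call takes as long as a camera call. They do not tell look-alikes from the thing itself.
- ctrl.recognise(camera, thing): "position" ([x, y, z] in m, in world coordinates, good to about 4 mm: the middle of the surface that is visible of it).
- ctrl.masks_of(camera, thing): "region" (420x560 bool, what is visible of it).
- ctrl.mark_of(camera, thing): "position" ([x, y, z] in m, in world coordinates, good to about 4 mm: a listed point, or the origin of a listed thing).
The state is a dict: "time": time; "qpos": joint angles; "dq": joint speeds; "joint_efforts": joint torques, N m; "eef_pos": TCP position; "tcp_rot": TCP orientation; "contact_force": force on the tool from outside, world axes, zero at the start; "wrist_torque": the same for the moment, N m; "opening": opening from 0.0 (shut) to 1.0 (fully open); "finger_force": force on a finger pad.
Only numpy, scipy, OpenCV 4.12 (cv2) and the standard library are available. Lean on these libraries where they do the work, as an engineer would, in place of code of your own. Each camera call takes 0.05 s, during which the arm holds its last target. There are 200 camera calls.

## Task

Move the four vessels from the full rack to the empty rack in reverse order, counting both racks from the end with the post: the vessel nearest the post in the full rack goes to the bay farthest from the post in the empty one, the second from the post to the second from the far end, and so on. Stand each one upright on the middle of the round pad in its bay, and do not tip any of them over on the way.

Things in the scene. Friction and masses are not known exactly. Their poses are not given: they have to be found in the camera images.
- full_rack: Aluminium rack holding the vessels at the start; fixed; 96 mm (its x) by 364 mm (its y). Origin: underside, mid row. Four bay centres at x 0, y -127.5, -42.5, 42.5, 127.5 mm; in each a black rubber pad, 66 mm across, top at z 10 mm. Lips (x +-46) and dividers (y 0, +-85, +-170) 4 mm thick, tops at z 14. Dark upright post, 14 mm thick, top at z 40, at x 0, y +180 mm: the post end.
- empty_rack: Second rack, empty at the start; fixed; in every size, axis, bay, pad and post the same as full_rack. The full rack stands on the left, this one on the right, each slanting outwards away from the robot; the full rack's post is at its end near the robot, this one's at its far end. A tall microscope stands behind the gap between the racks, from about x = 0.68 m: cross near the robot.
- stain_bottle: Small reagent bottle, white translucent plastic with a black ribbed screw cap. Body 48 mm diameter, straight from 6 to 65 mm above its underside, then tapering to the cap; 98 mm tall, 0.14 kg. Origin: centre of the underside; z up.
- specimen_jar: Small clear specimen jar with a flat yellow lid as wide as the jar and brown dried pieces inside. 45 mm diameter, 52 mm tall, sides straight from 4 to 37 mm, 0.11 kg. Origin: centre of the underside; z up. The lid is fixed.
- big_beaker: Open, empty glass beaker, no lid. 55 mm diameter over the outside, 70 mm tall, 0.06 kg. Origin: centre of the underside; z up.
- tall_bottle: Larger reagent bottle, translucent plastic with a blue ribbed screw cap; the tallest thing in the racks. Body 62 mm diameter, straight from 6 to 92 mm above its underside, then tapering to the cap; 135 mm tall, 0.32 kg. Origin: centre of the underside; z up.
- stain_bottle_pad: Round black rubber pad (66 mm diameter, 4 mm thick) fixed in the full rack's bay in which the small black-capped bottle stands at the start; it stays there and so marks where that vessel came from. Origin: centre of the pad's underside, 6 mm above the table. All pads look alike.
- specimen_jar_pad: Round black rubber pad (66 mm diameter, 4 mm thick) fixed in the full rack's bay in which the specimen jar stands at the start; it stays there and so marks where that vessel came from. Origin: centre of the pad's underside, 6 mm above the table. All pads look alike.
- big_beaker_pad: Round black rubber pad (66 mm diameter, 4 mm thick) fixed in the full rack's bay in which the beaker stands at the start; it stays there and so marks where that vessel came from. Origin: centre of the pad's underside, 6 mm above the table. All pads look alike.
- tall_bottle_pad: Round black rubber pad (66 mm diameter, 4 mm thick) fixed in the full rack's bay in which the tall blue-capped bottle stands at the start; it stays there and so marks where that vessel came from. Origin: centre of the pad's underside, 6 mm above the table. All pads look alike.
There are look-alikes about, which are no part of the job. What is shaped like the specimen_jar but pink is not meant.

How it is judged:
By the outcome, as a careful person would: the job done as asked, in the order asked, and still so for the second after the job is handed in, with the robot touching nothing.
It also fails if it takes over 141 s, if anything falls off the work surface, if the arm or the gripper's body presses on something with over 40 N, if the wrist force passes 120 N, or if a joint passes its speed limit or range.

## Working session

There is one attempt and no reset: what is moved stays moved. The work goes in short steps, Python scripts to look and compute and a tool call to move; the robot and the scene stay as the last step left them, time stands still between calls to the robot, and variables do not carry over. Pictures are saved under pics/ and viewed, at most 14 in all, crops included, and the job is handed in when it is done.

```bash
mkdir -p pics; ls; cat > look.py <<'E'
import cv2,sys,json
from plant import ctrl
def snap(cam,fn):
    d=ctrl.read_camera(cam); cv2.imwrite(fn,cv2.cvtColor(d["pixels"],cv2.COLOR_RGB2BGR)); return d
E
python3 - <<'E'
from look import *
import numpy as np
print(ctrl.pinch_z, ctrl.get_state())
for c in ["scene","top"]:
    d=snap(c,f"pics/{c}0.png"); print(c,d["xyz"],d["orientation"],d["camera_matrix"][0][0])
    for t in ["stain_bottle","specimen_jar","big_beaker","tall_bottle","full_rack","stain_bottle_pad"]:
        for f in (ctrl.mark_of,):
            for r in f(c,t)[:8]: print(c,t,np.round(r["position"],3),round(r["conf"],2))
E
```

```text
pics
0.0187 {'time': 0.0, 'qpos': array([-1.29901192e+00,  2.87169887e-01,  1.57818882e+00,  6.67230240e-06,
        1.27858135e+00, -1.49970911e-01]), 'dq': array([ 0.00171245, -0.00095452,  0.0013834 , -0.00094549, -0.00046787,
        0.00061793]), 'joint_efforts': array([ 3.08334775e-04, -4.05978656e+01, -2.92624980e+01, -2.10915218e-04,
        5.78635474e-03, -7.09446411e-06]), 'eef_pos': array([ 0.27618769, -0.61518986,  0.22993796]), 'tcp_rot': array([ 9.77847110e-01,  2.09317107e-01, -6.82545009e-05, -1.17171998e-03]), 'contact_force': array([0.0926553 , 0.48719372, 0.84990413]), 'wrist_torque': array([-0.08245714,  0.0083816 , -0.0020227 ]), 'finger_force': 0.0, 'opening': 0.9994231476882213}
scene [0.29424638 0.70618619 0.47444516] [-0.21125634  0.84061278 -0.48706797  0.10726466] 391.92823783811417
scene stain_bottle [0.562 0.242 0.004] 0.75
scene specimen_jar [0.62  0.3   0.005] 0.98
scene specimen_jar [ 0.415 -0.007 -0.   ] 0.85
scene specimen_jar [ 0.752  0.14  -0.003] 0.84
scene specimen_jar [ 0.836  0.122 -0.006] 0.75
scene big_beaker [0.504 0.189 0.01 ] 0.87
scene tall_bottle [0.437 0.124 0.009] 0.62
scene full_rack [0.534 0.211 0.001] 0.83
scene stain_bottle_pad [0.565 0.242 0.007] 0.81
top [0.53023199 0.05335877 1.10313051] [ 0.70757404 -0.70515366  0.03712863 -0.02680959] 416.9831103242173
top specimen_jar [0.628 0.295 0.011] 0.86
top specimen_jar [ 0.418 -0.003  0.004] 0.81
top specimen_jar [0.753 0.144 0.004] 0.59
top specimen_jar [ 0.834  0.119 -0.003] 0.59
top big_beaker [0.504 0.184 0.007] 0.66
top tall_bottle [0.439 0.126 0.011] 0.75
top full_rack [0.531 0.212 0.004] 0.7
```

View pics/scene0.png

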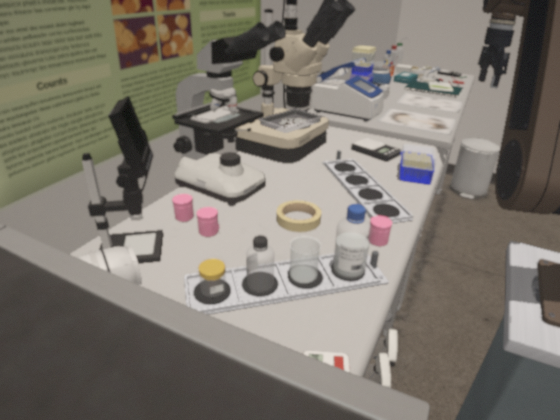

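View pics/top0.png

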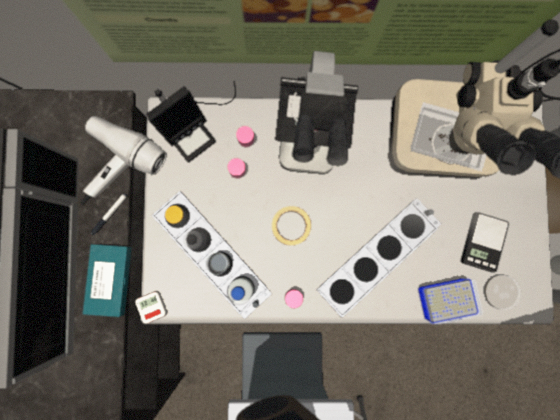

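```bash
python3 - <<'E'
from look import *
import numpy as np
for k in range(2):
  for c in ["scene","top"]:
    ctrl.read_camera(c)
    for t in ["empty_rack","full_rack","tall_bottle_pad","tall_bottle","stain_bottle"]:
        for r in ctrl.mark_of(c,t)[:8]: print(c,t,np.round(r["position"],3),round(r["conf"],2))
E
```

```text
scene empty_rack [ 0.515 -0.226  0.   ] 0.86
scene full_rack [ 0.534  0.214 -0.   ] 0.7
scene full_rack [0.438 0.129 0.003] 0.33
scene tall_bottle_pad [0.439 0.13  0.005] 0.57
scene tall_bottle_pad [0.623 0.298 0.008] 0.33
scene tall_bottle [0.439 0.127 0.007] 0.82
scene stain_bottle [0.566 0.244 0.009] 0.68
scene stain_bottle [0.563 0.24  0.008] 0.59
top empty_rack [ 0.513 -0.232 -0.003] 0.82
top empty_rack [0.501 0.184 0.009] 0.38
top full_rack [0.533 0.215 0.005] 0.83
top tall_bottle_pad [0.439 0.122 0.003] 0.52
top tall_bottle [0.436 0.126 0.007] 0.61
top tall_bottle [0.532 0.214 0.002] 0.6
top stain_bottle [0.564 0.247 0.01 ] 0.56
scene empty_rack [ 0.517 -0.225 -0.001] 0.65
scene full_rack [0.534 0.216 0.001] 0.71
scene tall_bottle_pad [0.439 0.13  0.004] 0.52
scene tall_bottle_pad [0.621 0.296 0.007] 0.35
scene stain_bottle [0.561 0.242 0.004] 0.73
top empty_rack [ 0.514 -0.228  0.001] 0.79
top full_rack [0.534 0.216 0.002] 0.96
top full_rack [0.568 0.246 0.008] 0.3
top tall_bottle_pad [0.437 0.125 0.004] 0.56
top tall_bottle [0.437 0.127 0.01 ] 0.81
top stain_bottle [0.562 0.245 0.009] 0.61
```

The scene picture shows the full rack running from about (185,290) to (380,270), with its post at (375,258). From the post outward it holds the tall blue-capped bottle (355,240), the beaker (305,262), the black-capped bottle (261,258) and the yellow-lidded jar (212,280). The empty rack runs (335,165)-(395,210), with its post at the far end (338,155).

Specimen jar candidates in the top view are yellow at (175,215) and pink at (245,135), (236,168) and (293,298). Only the yellow one in the rack fits, because the pink ones are excluded.

Next I fit the pads of the empty rack and crop the jars.

```bash
cat >> look.py <<'E'
import numpy as np
from scipy.spatial.transform import Rotation as R
def ray(d,px,z):
    K=np.array(d["camera_matrix"]);u=cv2.undistortPoints(np.array(px,float).reshape(-1,1,2),K,np.array(d["dist_coeffs"]))[:,0]
    v=R.from_quat(d["orientation"]).apply(np.c_[u,np.ones(len(u))]);o=np.array(d["xyz"])
    return (o+v*((z-o[2])/v[:,2])[:,None])[:,:2]
def pads(d,box,thr=60):
    x0,y0,x1,y1=box; g=d["pixels"].max(2)[y0:y1,x0:x1]
    n,l,s,c=cv2.connectedComponentsWithStats((g<thr).astype(np.uint8))
    for i in range(1,n):
        if s[i,4]>60:
            px=c[i]+[x0,y0]; print("px",px.round(1),"area",s[i,4],ray(d,[px],.01).round(4))
def go(xy,z,yaw):
    "shift and rz in tool axes from the measured pose to tool-down at xy,z with tool y at yaw"
    s=ctrl.get_state();r=R.from_quat(s["tcp_rot"])
    T=R.from_matrix(np.array([[-np.sin(yaw),np.cos(yaw),0],[np.cos(yaw),np.sin(yaw),0],[0,0,-1]]).T) 
    y=np.array([np.cos(yaw),np.sin(yaw),0]);zz=np.array([0,0,-1.]);x=np.cross(y,zz)
    T=R.from_matrix(np.c_[x,y,zz])
    print("d",r.inv().apply(np.r_[xy,z]-s["eef_pos"]).round(4),"rot",(r.inv()*T).as_rotvec().round(3),"t",round(s["time"],2))
E
python3 - <<'E'
from look import *
d=ctrl.read_camera("top"); pads(d,(315,195,440,320))
c=cv2.resize(cv2.cvtColor(d["pixels"][120:320,150:310],cv2.COLOR_RGB2BGR),None,fx=3,fy=3,interpolation=cv2.INTER_CUBIC);cv2.imwrite("pics/crop.png",c)
go([.439,.127],.25,-.82)
E
```

```text
px [388.9 247.4] area 384 [[ 0.5434 -0.2537]]
px [365.4 269.1] area 396 [[ 0.4869 -0.1912]]
px [341.5 291. ] area 403 [[ 0.4304 -0.1281]]
d [ 0.4525 -0.6112 -0.0187] rot [ 0.     0.    -0.329] t 1.95
```

View pics/crop.png

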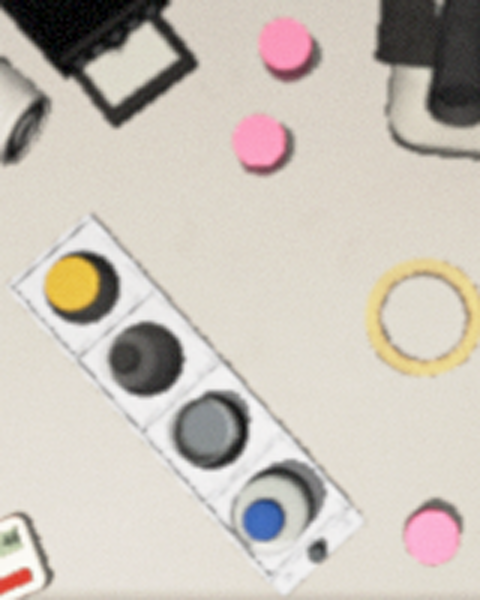

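The crop shows the yellow-lidded jar at (72,284), in the rack bay farthest from the post. The three pink ones, at (287,47), (260,142) and (432,536), stand outside the rack. So the yellow jar is the one to move, and it goes to the bay nearest the empty rack's post.

Units first: shifts go in units of 20 mm and turns go in units of 0.05 rad. So 0.692 m is 34.6, -0.691 m is -34.55, -0.322 rad is -6.44.

Call:
pendant(plan={"sx": [34.6,34.6,34.6,34.6,34.6,34.6,34.6,34.6,34.6,34.6],"sy": [-34.55,-34.55,-34.55,-34.55,-34.55,-34.55,-34.55,-34.55,-34.55,-34.55],"sz": [0,0,0,0,0,0,0,0,0,0],"wx": [0,0,0,0,0,0,0,0,0,0],"wy": [0,0,0,0,0,0,0,0,0,0],"wz": [-6.44,-6.44,-6.44,-6.44,-6.44,-6.44,-6.44,-6.44,-6.44,-6.44],"aperture": [1,1,1,1,1,1,1,1,1,1]}, grip_n=25)

```text
time: 3.2
eef_pos: [0.4996, -0.0299, 0.2319]
tcp_rot: [0.932, 0.363, 0.001, 0.001]
contact_force: [0.2, -0.7, -0.5]
opening: 1.004
finger_force: 0.0
```

```bash
python3 -c "
from look import *
go([.625,.2985],.2,-.827)"
```

```text
d [ 0.3146 -0.1568  0.0319] rot [ 0.001 -0.001 -0.   ] t 3.2
```

Call:
pendant(plan={"sx": [15.75,15.75,15.75,15.75,15.75,15.75,15.75,15.75],"sy": [-7.85,-7.85,-7.85,-7.85,-7.85,-7.85,-7.85,-7.85],"sz": [1.6,1.6,1.6,1.6,1.6,1.6,1.6,1.6],"wx": [0,0,0,0,0,0,0,0],"wy": [0,0,0,0,0,0,0,0],"wz": [0,0,0,0,0,0,0,0],"aperture": [1,1,1,1,1,1,1,1]}, grip_n=25)

```text
time: 4.2
eef_pos: [0.6243, 0.2966, 0.1991]
tcp_rot: [0.932, 0.363, -0.0, 0.0]
contact_force: [0.2, -0.5, 0.3]
opening: 0.998
finger_force: 0.0
```

```bash
python3 -c "
from look import *
d=snap('wrist','pics/w1.png')
for t in ['specimen_jar','specimen_jar_pad','stain_bottle']:
  for r in ctrl.mark_of('wrist',t)[:2]: print(t,np.round(r['position'],4),r['conf'])
go([.625,.2985],.024,-.827)"
```

```text
specimen_jar [ 0.7514  0.1425 -0.0014] 0.86
specimen_jar [0.6253 0.2966 0.012 ] 0.72
specimen_jar_pad [0.6239 0.3016 0.006 ] 0.77
stain_bottle [0.5622 0.2441 0.007 ] 0.75
d [ 0.0021 -0.0018  0.1759] rot [ 0.    -0.    -0.002] t 4.4
```

View pics/w1.png

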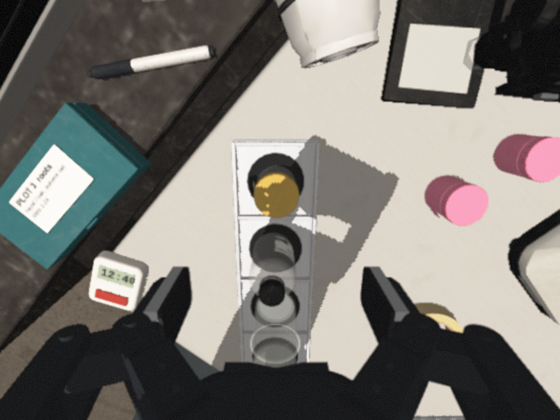

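The wrist view shows the rack running straight down the image. The jar lid at (276,193) lies midway between the fingers at about x=275, so I descend and grip.

Call:
pendant(plan={"sx": [0.05,0.05,0.05,0.05,0.05,0.05,0.05,0.05,0.05,0.05],"sy": [-0.05,-0.05,-0.05,-0.05,-0.05,-0.05,-0.05,-0.05,-0.05,-0.05],"sz": [3,6,8,8.8,8.8,8.8,8.8,8.8,8.8,8.8],"wx": [0,0,0,0,0,0,0,0,0,0],"wy": [0,0,0,0,0,0,0,0,0,0],"wz": [0,0,0,0,0,0,0,0,0,0],"aperture": [1,1,1,1,1,0,0,0,0,0]}, grip_n=25)

```text
time: 5.65
eef_pos: [0.6262, 0.2988, 0.0258]
tcp_rot: [0.932, 0.363, 0.002, 0.0]
contact_force: [-0.2, -1.1, 6.4]
opening: 0.486
finger_force: 26.2
```

Call:
pendant(plan={"sx": [0,0,0,0],"sy": [0,0,0,0],"sz": [-1.5,-4.5,-7.5,-7.5],"wx": [0,0,0,0],"wy": [0,0,0,0],"wz": [0,0,0,0],"aperture": [0,0,0,0]})

```text
time: 6.15
eef_pos: [0.6282, 0.2997, 0.1815]
tcp_rot: [0.932, 0.363, 0.007, 0.0]
contact_force: [0.3, -0.5, -1.4]
opening: 0.483
finger_force: 25.9
```

```bash
python3 -c "
from look import *
go([.5,0],.18,-.827);go([.6007,-.318],.15,-2.409)"
```

```text
d [-0.2973  0.1337 -0.0014] rot [ 0.006 -0.013  0.   ] t 6.15
d [-0.439   0.4357  0.0286] rot [-0.005 -0.014  1.582] t 6.15
```

To row units: 0.16 m is 8, -0.415 m is -20.75, 1.5 rad is 30.

Call:
pendant(plan={"sx": [-2.75,-5.5,-8.25,-11,-13.5,-15.5,-17,-18.25,-19.5,-20.75],"sy": [1.25,2.5,3.75,5,6.25,8,10.5,13.25,16,18.75],"sz": [0,0,0,0,0,0,0,0,0,0],"wx": [0,0,0,0,0,0,0,0,0,0],"wy": [0,0,0,0,0,0,0,0,0,0],"wz": [3,6,9,12,15,18,21,24,27,30],"aperture": [0,0,0,0,0,0,0,0,0,0]})

```text
time: 7.4
eef_pos: [0.5726, -0.2599, 0.1715]
tcp_rot: [0.928, -0.372, -0.001, -0.0]
contact_force: [-0.0, 0.4, -0.2]
opening: 0.487
finger_force: 25.9
```

```bash
python3 -c "
from look import *
go([.6007,-.318],.1,-2.409)"
```

```text
d [0.0606 0.0227 0.0713] rot [0.    0.003 0.077] t 7.4
```

To row units: 0.071 m is 3.55, 0.061 m is 3.05, 0.077 rad is 1.54.

Call:
pendant(plan={"sx": [2.5,3.05,3.05,3.05,3.05],"sy": [0.95,1.15,1.15,1.15,1.15],"sz": [1,2.5,3.55,3.55,3.55],"wx": [0,0,0,0,0],"wy": [0,0,0,0,0],"wz": [1.54,1.54,1.54,1.54,1.54],"aperture": [0,0,0,0,0]})

```text
time: 8.02
eef_pos: [0.602, -0.3163, 0.1031]
tcp_rot: [0.915, -0.404, 0.0, 0.0]
contact_force: [0.3, -0.2, -1.0]
opening: 0.487
finger_force: 25.9
```

```bash
python3 -c "
from look import *
d=snap('wrist','pics/w2.png')
for t in ['empty_rack','specimen_jar','specimen_jar_pad']:
  for r in ctrl.mark_of('wrist',t)[:4]: print(t,np.round(r['position'],4),r['conf'])
go([.6007,-.318],.026,-2.409)"
```

```text
specimen_jar [ 0.5997 -0.3149  0.0872] 0.78
d [-0.0008  0.002   0.0782] rot [-0.001 -0.003  0.006] t 8.22
```

View pics/w2.png

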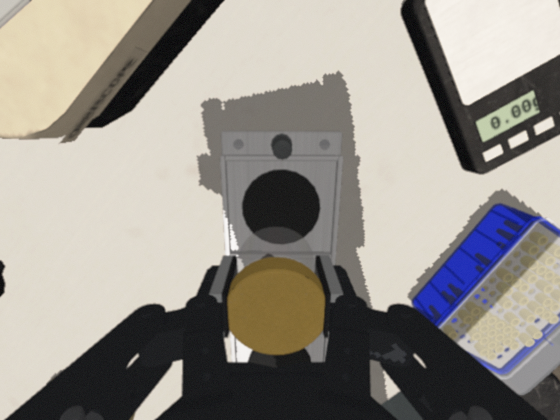

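The wrist view shows the end bay with its pad at (281,207) and the post at (281,146). The jar hangs upright between the fingers at (277,306). I'll measure the pad from this picture.

```bash
python3 -c "
from look import *
d=ctrl.read_camera('wrist')
print(ray(d,[[281,207]],.01), ray(d,[[281,146]],.04))
pads(d,(235,165,325,226),35)"
```

```text
[[ 0.6029344  -0.32278084]] [[ 0.63951007 -0.36185872]]
px [280.6 201.3] area 3401 [[ 0.6065 -0.3262]]
```

Call:
pendant(plan={"sx": [0.15,0.15,0.15,0.15,0.15,0.15],"sy": [0.15,0.15,0.15,0.15,0.15,0.15],"sz": [1.5,2.75,3.4,3.7,3.825,3.825],"wx": [0,0,0,0,0,0],"wy": [0,0,0,0,0,0],"wz": [0,0,0,0,0,0],"aperture": [0,0,0,0,0,0]})

```text
time: 9.02
eef_pos: [0.6021, -0.3217, 0.0267]
tcp_rot: [0.914, -0.405, 0.001, 0.0]
contact_force: [0.0, 0.3, -1.3]
opening: 0.477
finger_force: 25.9
```

```bash
python3 -c "
from look import *
go([.602,-.321],.026,-2.409)"
```

```text
d [-0.0006 -0.0004  0.0007] rot [-0.    -0.001  0.005] t 9.03
```

Call:
pendant(plan={"sx": [0,0,0,0,0,0,0,0,0],"sy": [0,0,0,0,0,0,0,0,0],"sz": [0.035,0.035,0,0,-1.5,-4.5,-7.5,-9.5,-9.5],"wx": [0,0,0,0,0,0,0,0,0],"wy": [0,0,0,0,0,0,0,0,0],"wz": [0,0,0,0,0,0,0,0,0],"aperture": [1,1,1,1,1,1,1,1,1]})

```text
time: 10.15
eef_pos: [0.6036, -0.3229, 0.2219]
tcp_rot: [0.914, -0.405, 0.005, 0.001]
contact_force: [-0.1, -0.1, -0.4]
opening: 1.0
finger_force: 0.0
```

```bash
python3 -c "
from look import *
snap('wrist','pics/w3.png')
go([.52,0],.22,-1.6);go([.564,.2435],.2,-.827)"
```

```text
d [-0.2936 -0.1556 -0.0029] rot [ 0.001 -0.004 -0.804] t 10.2
d [-0.4443 -0.3519  0.0166] rot [ 0.003 -0.004 -1.577] t 10.2
```

View pics/w3.png

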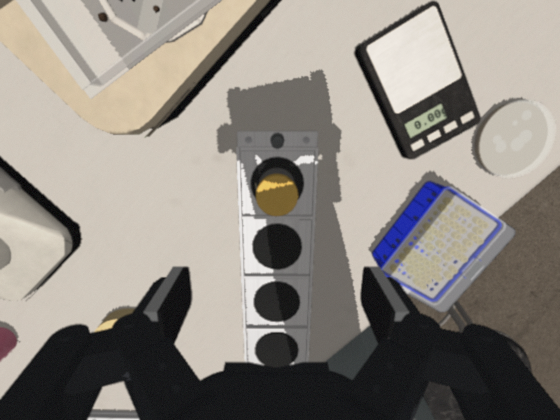

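The jar stands upright on its pad: lid at (277,194), pad at (277,184). The other pads are at (277,246), (276,301) and (277,350). I'll measure those, then go to the stain bottle.

```bash
python3 -c "
from look import *
d=ctrl.read_camera('wrist')
pads(d,(240,150,320,365),40); print(ray(d,[[277,194]],.062),ray(d,[[277,141]],.04))
for r in ctrl.mark_of('wrist','specimen_jar')[:4]: print(np.round(r['position'],4),r['conf'])
"
```

```text
px [278.  169.5] area 655 [[ 0.6108 -0.3335]]
px [281.8 244.4] area 1209 [[ 0.5414 -0.265 ]]
px [285.6 298.9] area 659 [[ 0.4818 -0.2078]]
px [287.9 344.7] area 219 [[ 0.4255 -0.1522]]
[[ 0.60116366 -0.32110583]] [[ 0.63598434 -0.35938878]]
[ 0.599  -0.3211  0.0127] 0.82
[7.506e-01 1.401e-01 1.000e-04] 0.78
```

Call:
pendant(plan={"sx": [-2.5,-5.5,-8.25,-11,-13.5,-15.5,-17.5,-19.25,-20.75,-22.2],"sy": [-1.75,-3,-4.25,-5.5,-7,-9,-11,-13.25,-15.5,-17.6],"sz": [0,0,0,0,0,0,0,0,0.5,0.85],"wx": [0,0,0,0,0,0,0,0,0,0],"wy": [0,0,0,0,0,0,0,0,0,0],"wz": [-3,-6,-9,-12,-15,-18,-21,-24,-27.2,-30.8],"aperture": [1,1,1,1,1,1,1,1,1,1]})

```text
time: 11.55
eef_pos: [0.5621, 0.2455, 0.1955]
tcp_rot: [0.937, 0.349, -0.002, -0.0]
contact_force: [-0.4, -0.7, 0.1]
opening: 1.0
finger_force: 0.0
```

Call:
pendant(plan={"sx": [0,0],"sy": [0,0],"sz": [0,0],"wx": [0,0],"wy": [0,0],"wz": [-0.74,-0.74],"aperture": [1,1]})

```text
time: 11.8
eef_pos: [0.5624, 0.2435, 0.1965]
tcp_rot: [0.932, 0.363, -0.002, -0.0]
contact_force: [-0.7, 0.2, 0.6]
opening: 1.0
finger_force: 0.0
```

```bash
python3 -c "
from look import *
d=ctrl.read_camera('wrist')
for t in ['stain_bottle','big_beaker','full_rack']:
  for r in ctrl.mark_of('wrist',t)[:2]: print(t,np.round(r['position'],4),r['conf'])
go([.564,.2435],.042,-.827)"
```

```text
stain_bottle [0.5637 0.2434 0.0087] 0.74
big_beaker [0.5044 0.1847 0.01  ] 0.79
full_rack [0.537  0.211  0.0039] 0.85
d [ 0.001  -0.0002  0.1568] rot [ 0.     0.    -0.002] t 12.0
```

Call:
pendant(plan={"sx": [0.05,0.05,0.05,0.05,0.05,0.05,0.05,0.05,0.05,0.05],"sy": [0,0,0,0,0,0,0,0,0,0],"sz": [3,5.75,7.35,7.8,7.8,7.8,7.8,7.8,7.8,7.8],"wx": [0,0,0,0,0,0,0,0,0,0],"wy": [0,0,0,0,0,0,0,0,0,0],"wz": [0,0,0,0,0,0,0,0,0,0],"aperture": [1,1,1,1,1,0,0,0,0,0]}, grip_n=30)

```text
time: 13.25
eef_pos: [0.5655, 0.2451, 0.0448]
tcp_rot: [0.932, 0.363, 0.002, 0.0]
contact_force: [-0.0, 0.3, 5.5]
opening: 0.548
finger_force: 31.1
```

Call:
pendant(plan={"sx": [0,0,0,0],"sy": [0,0,0,0],"sz": [-1.5,-4.5,-7.5,-7.5],"wx": [0,0,0,0],"wy": [0,0,0,0],"wz": [0,0,0,0],"aperture": [0,0,0,0]})

```text
time: 13.75
eef_pos: [0.5677, 0.2456, 0.2001]
tcp_rot: [0.932, 0.363, 0.006, 0.001]
contact_force: [1.0, -0.5, -1.0]
opening: 0.544
finger_force: 31.5
```

```bash
python3 -c "
from look import *
go([.5,0],.2,-.827);go([.5455,-.257],.2,-2.409)"
```

```text
d [-0.2161  0.1349 -0.0016] rot [ 0.006 -0.011  0.   ] t 13.75
d [-0.3567  0.3548 -0.0018] rot [-0.004 -0.014  1.582] t 13.75
```

Call:
pendant(plan={"sx": [-2.25,-4.5,-6.75,-8.75,-10.75,-12.5,-14,-15.5,-16.75,-17.85],"sy": [1.25,2.75,4.25,5.75,7.5,9.5,11.5,13.5,15.75,17.75],"sz": [0,0,0,0,0,0,0,0,0,0],"wx": [0,0,0,0,0,0,0,0,0,0],"wy": [0,0,0,0,0,0,0,0,0,0],"wz": [3,6,9,12,15,18,21.4,24.8,28.2,31.64],"aperture": [0,0,0,0,0,0,0,0,0,0]})

```text
time: 15.0
eef_pos: [0.541, -0.2596, 0.1906]
tcp_rot: [0.912, -0.41, -0.002, -0.0]
contact_force: [0.2, 1.3, 0.3]
opening: 0.55
finger_force: 31.5
```

Call:
pendant(plan={"sx": [0,0,0],"sy": [0,0,0],"sz": [2.5,4.5,4.5],"wx": [0,0,0],"wy": [0,0,0],"wz": [0,0,0],"aperture": [0,0,0]})

```text
time: 15.38
eef_pos: [0.538, -0.2559, 0.0967]
tcp_rot: [0.913, -0.407, -0.006, -0.001]
contact_force: [1.0, -0.2, -0.8]
opening: 0.546
finger_force: 31.5
```

```bash
python3 -c "
from look import *
snap('wrist','pics/w4.png')
go([.5448,-.257],.0445,-2.409)"
```

```text
d [ 0.0035 -0.0037  0.0555] rot [0.001 0.006 0.   ] t 15.43
```

View pics/w4.png

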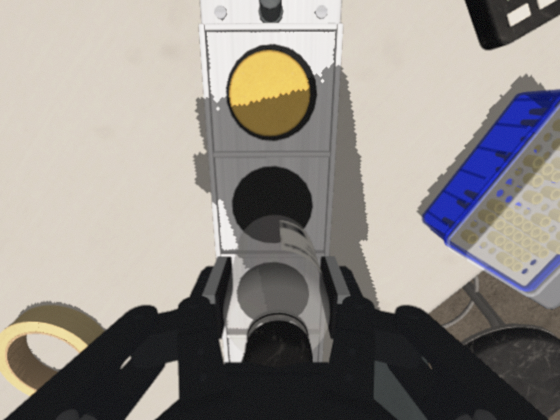

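The bottle hangs upright at (275,340) and its bay's pad is at (272,205). The jar sits centred on its own pad at (271,92). I lower the bottle with a small correction.

```bash
python3 -c "
from look import *
d=ctrl.read_camera('wrist');print(ray(d,[[272,205]],.01))"
```

```text
[[ 0.54736892 -0.25966419]]
```

Call:
pendant(plan={"sx": [0.175,0.175,0.175,0.175,0.175],"sy": [-0.185,-0.185,-0.185,-0.185,-0.185],"sz": [1,2,2.4,2.6,2.6],"wx": [0,0,0,0,0],"wy": [0.12,0.12,0.12,0.12,0.12],"wz": [0,0,0,0,0],"aperture": [0,0,0,0,0]})

```text
time: 16.1
eef_pos: [0.547, -0.2586, 0.0511]
tcp_rot: [0.913, -0.407, 0.003, 0.001]
contact_force: [0.1, -0.1, -2.1]
opening: 0.545
finger_force: 31.5
```

```bash
python3 -c "
from look import *
go([.5448,-.257],.0445,-2.409)"
```

```text
d [-0.0027  0.0006  0.0065] rot [-0.    -0.006 -0.   ] t 16.1
```

Call:
pendant(plan={"sx": [-0.05,-0.05,-0.05,-0.05],"sy": [0,0,0,0],"sz": [0.2,0.25,0.275,0.275],"wx": [0,0,0,0],"wy": [-0.08,-0.08,-0.08,-0.08],"wz": [0,0,0,0],"aperture": [0,0,0,0]})

```text
time: 16.6
eef_pos: [0.5463, -0.2578, 0.0454]
tcp_rot: [0.913, -0.407, 0.001, 0.0]
contact_force: [0.5, 0.4, -0.3]
opening: 0.544
finger_force: 31.5
```

```bash
python3 -c "
from look import *
go([.546,-.258],.0445,-2.409)"
```

```text
d [-0.0001  0.0004  0.0009] rot [-0.    -0.002  0.   ] t 16.6
```

Call:
pendant(plan={"sx": [0,0,0,0,0,0,0,0,0,0],"sy": [0,0,0,0,0,0,0,0,0,0],"sz": [0.04,0.04,0.04,0,0,-1.5,-4.5,-7.5,-8.5,-8.5],"wx": [0,0,0,0,0,0,0,0,0,0],"wy": [0,0,0,0,0,0,0,0,0,0],"wz": [0,0,0,0,0,0,0,0,0,0],"aperture": [0,1,1,1,1,1,1,1,1,1]})

```text
time: 17.85
eef_pos: [0.5467, -0.2579, 0.217]
tcp_rot: [0.913, -0.407, 0.003, 0.001]
contact_force: [-0.6, -0.1, -1.2]
opening: 1.002
finger_force: 0.0
```

```bash
python3 -c "
from look import *
snap('wrist','pics/w5.png')
for t in ['stain_bottle','specimen_jar']:
  for r in ctrl.mark_of('wrist',t)[:2]: print(t,np.round(r['position'],4),r['conf'])
go([.5,0],.2,-1.6);go([.503,.186],.18,-.827)"
```

```text
stain_bottle [ 0.5461 -0.2535  0.0084] 0.62
specimen_jar [ 0.4142 -0.0051 -0.0023] 0.72
specimen_jar [ 0.6016 -0.3191  0.0139] 0.62
d [-0.2207 -0.1384  0.0126] rot [-0.     0.004 -0.809] t 18.0
d [-0.3569 -0.265   0.0329] rot [-0.002  0.003 -1.582] t 18.0
```

View pics/w5.png

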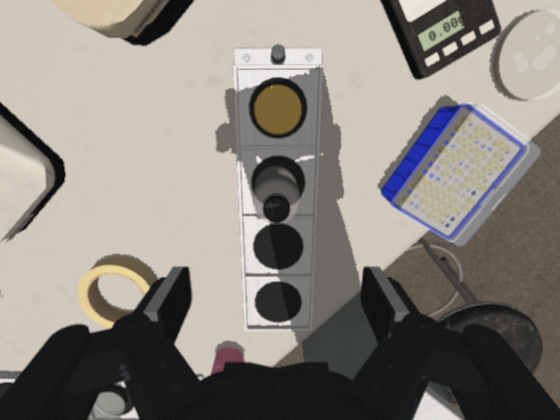

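The black-capped bottle stands upright on its pad, with cap at (276,208) and base at about (277,183). The remaining pads are at (277,246) and (277,301). Next is the beaker.

Call:
pendant(plan={"sx": [-2.25,-4.5,-6.75,-8.75,-10.5,-12.25,-14,-15.5,-16.75,-17.85],"sy": [-1.25,-2.5,-3.75,-5.25,-6.75,-8,-9.5,-11,-12.25,-13.25],"sz": [0,0,0,0,0,0,0.5,1,1.5,1.65],"wx": [0,0,0,0,0,0,0,0,0,0],"wy": [0,0,0,0,0,0,0,0,0,0],"wz": [-3,-6,-9,-12,-15,-18.4,-21.8,-25.2,-28.6,-31.64],"aperture": [1,1,1,1,1,1,1,1,1,1]})

```text
time: 19.25
eef_pos: [0.5022, 0.1862, 0.1777]
tcp_rot: [0.931, 0.366, -0.003, 0.0]
contact_force: [-0.5, 0.5, 1.0]
opening: 1.002
finger_force: 0.0
```

Call:
pendant(plan={"sx": [0,0],"sy": [0,0],"sz": [0,0],"wx": [0,0],"wy": [0,0],"wz": [0,0],"aperture": [1,1]})

```text
time: 19.5
eef_pos: [0.5036, 0.1845, 0.18]
tcp_rot: [0.932, 0.363, -0.001, 0.001]
contact_force: [-0.1, 0.1, -0.5]
opening: 0.997
finger_force: 0.0
```

```bash
python3 -c "
from look import *
d=ctrl.read_camera('wrist')
for t in ['big_beaker','tall_bottle','full_rack']:
  for r in ctrl.mark_of('wrist',t)[:2]: print(t,np.round(r['position'],4),r['conf'])
go([.503,.186],.034,-.827)"
```

```text
big_beaker [0.5029 0.1826 0.0092] 0.95
tall_bottle [0.4351 0.1307 0.007 ] 0.58
full_rack [0.5334 0.2126 0.0058] 0.77
d [ 0.0002 -0.0026  0.1475] rot [ 0.002  0.    -0.002] t 19.7
```

To row units: 0.147 m is 7.35, 0.138 m is 6.9.

Call:
pendant(plan={"sx": [0,0,0,0,0,0,0,0,0],"sy": [-0.05,-0.05,-0.05,-0.05,-0.05,-0.05,-0.05,-0.05,-0.05],"sz": [3,5.5,6.9,7.35,7.35,7.35,7.35,7.35,7.35],"wx": [0,0,0,0,0,0,0,0,0],"wy": [0,0,0,0,0,0,0,0,0],"wz": [0,0,0,0,0,0,0,0,0],"aperture": [1,1,1,1,1,0,0,0,0]}, grip_n=20)

```text
time: 20.82
eef_pos: [0.5051, 0.186, 0.0364]
tcp_rot: [0.932, 0.363, 0.002, 0.001]
contact_force: [-1.0, 0.9, 5.9]
opening: 0.627
finger_force: 20.5
```

Call:
pendant(plan={"sx": [0,0,0,0,0],"sy": [0,0,0,0,0],"sz": [-1.5,-4.5,-7.5,-7.5,-7.5],"wx": [0,0,0,0,0],"wy": [0,0,0,0,0],"wz": [0,0,0,0,0],"aperture": [0,0,0,0,0]})

```text
time: 21.45
eef_pos: [0.503, 0.1857, 0.184]
tcp_rot: [0.932, 0.363, -0.0, 0.001]
contact_force: [-0.0, -0.7, -0.3]
opening: 0.63
finger_force: 21.5
```

```bash
python3 -c "
from look import *
go([.47,0],.2,-.827);go([.4885,-.1945],.19,-2.409)"
```

```text
d [-0.1501  0.1143 -0.0157] rot [0.002 0.001 0.   ] t 21.45
d [-0.2682  0.27   -0.0054] rot [ 2.000e-03 -1.000e-03  1.582e+00] t 21.45
```

To row units: 0.27 m is 13.5, -0.268 m is -13.4, 1.582 rad is 31.64.

Call:
pendant(plan={"sx": [-1.5,-3,-4.5,-6,-7.5,-8.75,-10,-11.25,-12.5,-13.4],"sy": [1,2.25,3.5,4.75,6.25,7.75,9.25,10.75,12.25,13.5],"sz": [0,0,0,0,0,0,0,0,0,0],"wx": [0,0,0,0,0,0,0,0,0,0],"wy": [0,0,0,0,0,0,0,0,0,0],"wz": [3.2,6.4,9.6,12.8,16,19.2,22.4,25.6,28.8,31.64],"aperture": [0,0,0,0,0,0,0,0,0,0]})

```text
time: 22.7
eef_pos: [0.4877, -0.195, 0.182]
tcp_rot: [0.912, -0.41, -0.002, 0.0]
contact_force: [0.6, 0.9, -0.7]
opening: 0.628
finger_force: 21.5
```

Call:
pendant(plan={"sx": [0,0,0,0],"sy": [0,0,0,0],"sz": [2.5,4.5,4.5,4.5],"wx": [0,0,0,0],"wy": [0,0,0,0],"wz": [0,0,0,0],"aperture": [0,0,0,0]})

```text
time: 23.2
eef_pos: [0.4894, -0.1944, 0.0952]
tcp_rot: [0.913, -0.407, 0.001, 0.0]
contact_force: [1.0, -0.3, -0.1]
opening: 0.63
finger_force: 21.5
```

```bash
python3 -c "
from look import *
d=snap('wrist','pics/w6.png')
go([.4885,-.1945],.0364,-2.409)"
```

```text
d [-0.0016  0.0011  0.06  ] rot [-0.001 -0.004  0.   ] t 23.25
```

View pics/w6.png

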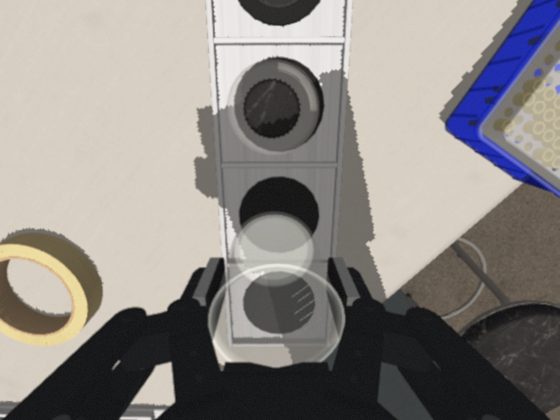

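The beaker hangs upright, with its rim at (277,315). Its bay's pad is at (279,215), with the placed bottle beyond at (276,105).

```bash
python3 -c "
from look import *
d=ctrl.read_camera('wrist');print(ray(d,[[279,215]],.01))"
```

```text
[[ 0.48904548 -0.19625658]]
```

Call:
pendant(plan={"sx": [0,0,0,0,0],"sy": [0.05,0.05,0.05,0.05,0.05],"sz": [1.5,2.25,2.7,2.85,2.85],"wx": [0,0,0,0,0],"wy": [0,0,0,0,0],"wz": [0,0,0,0,0],"aperture": [0,0,0,0,0]})

```text
time: 23.92
eef_pos: [0.4891, -0.1954, 0.0386]
tcp_rot: [0.913, -0.407, 0.001, 0.0]
contact_force: [-0.0, -0.5, -2.0]
opening: 0.631
finger_force: 21.5
```

```bash
python3 -c "
from look import *
go([.4885,-.1945],.0364,-2.409)"
```

```text
d [-0.0011 -0.0002  0.0022] rot [-0.    -0.003  0.   ] t 23.93
```

Call:
pendant(plan={"sx": [0,0,0,0,0,0,0,0,0,0],"sy": [0,0,0,0,0,0,0,0,0,0],"sz": [0.09,0.09,0.09,0.09,0.09,0,-2.5,-5.5,-8.5,-9.5],"wx": [0,0,0,0,0,0,0,0,0,0],"wy": [0,0,0,0,0,0,0,0,0,0],"wz": [0,0,0,0,0,0,0,0,0,0],"aperture": [0,0,1,1,1,1,1,1,1,1]})

```text
time: 25.18
eef_pos: [0.4903, -0.196, 0.2338]
tcp_rot: [0.913, -0.407, 0.005, 0.001]
contact_force: [-0.1, -0.5, 0.1]
opening: 0.997
finger_force: 0.0
```

```bash
python3 -c "
from look import *
snap('wrist','pics/w7.png')
for t in ['big_beaker']:
  for r in ctrl.mark_of('wrist',t)[:2]: print(t,np.round(r['position'],4),r['conf'])
go([.48,0],.23,-1.6);go([.438,.1275],.23,-.827)"
```

```text
big_beaker [ 0.4897 -0.1968  0.0103] 0.64
d [-0.1523 -0.1236  0.001 ] rot [ 0.002 -0.01  -0.809] t 25.27
d [-2.752e-01 -1.776e-01 -1.000e-04] rot [ 0.006 -0.009 -1.582] t 25.27
```

View pics/w7.png

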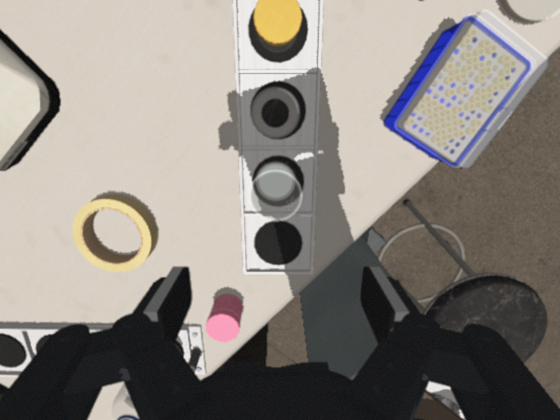

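The beaker stands upright on its pad at (277,185), and one pad is free at (278,243). Next is the tall bottle.

Call:
pendant(plan={"sx": [-1.5,-3,-4.5,-6,-7.5,-9,-10.25,-11.5,-12.75,-13.75],"sy": [-1.25,-2.5,-3.75,-5,-6,-6.75,-7.5,-8,-8.5,-8.9],"sz": [0,0,0,0,0,0,0,0,0,0],"wx": [0,0,0,0,0,0,0,0,0,0],"wy": [0,0,0,0,0,0,0,0,0,0],"wz": [-3.2,-6.4,-9.6,-12.8,-16,-19.2,-22.4,-25.6,-28.8,-31.64],"aperture": [1,1,1,1,1,1,1,1,1,1]})

```text
time: 26.52
eef_pos: [0.4354, 0.1294, 0.2254]
tcp_rot: [0.931, 0.366, -0.001, 0.0]
contact_force: [-0.2, -0.2, -0.1]
opening: 1.002
finger_force: 0.0
```

Call:
pendant(plan={"sx": [0,0,0],"sy": [0,0,0],"sz": [0,0,0],"wx": [0,0,0],"wy": [0,0,0],"wz": [0,0,0],"aperture": [1,1,1]})

```text
time: 26.9
eef_pos: [0.437, 0.1279, 0.2271]
tcp_rot: [0.932, 0.362, -0.0, 0.001]
contact_force: [-0.6, 0.0, 0.1]
opening: 1.002
finger_force: 0.0
```

```bash
python3 -c "
from look import *
ctrl.read_camera('wrist')
for c in ['wrist','top','scene']:
  ctrl.read_camera(c)
  for r in ctrl.mark_of(c,'tall_bottle')[:2]: print(c,np.round(r['position'],4),r['conf'])
go([.438,.1275],.077,-.827)"
```

```text
wrist [0.4341 0.131  0.0057] 0.71
top [0.4993 0.1856 0.0091] 0.65
top [0.6233 0.2961 0.0052] 0.19
scene [0.4381 0.1248 0.0048] 0.81
d [1.000e-04 1.000e-03 1.507e-01] rot [ 0.002 -0.    -0.001] t 27.25
```

To row units: 0.149 m is 7.45, 0.143 m is 7.15.

Call:
pendant(plan={"sx": [0,0,0,0,0,0,0],"sy": [0.05,0.05,0.05,0.05,0.05,0.05,0.05],"sz": [2.5,5,6.5,7.15,7.45,7.45,7.45],"wx": [0,0,0,0,0,0,0],"wy": [0,0,0,0,0,0,0],"wz": [0,0,0,0,0,0,0],"aperture": [1,1,1,1,1,1,1]}, grip_n=45)

```text
time: 28.12
eef_pos: [0.4389, 0.1277, 0.08]
tcp_rot: [0.932, 0.363, 0.002, 0.001]
contact_force: [0.4, 1.3, 0.1]
opening: 0.999
finger_force: 0.0
```

Call:
pendant(plan={"sx": [0,0,0,0],"sy": [0,0,0,0],"sz": [0,0,0,0],"wx": [0,0,0,0],"wy": [0,0,0,0],"wz": [0,0,0,0],"aperture": [0,0,0,0]})

```text
time: 28.62
eef_pos: [0.4385, 0.1279, 0.0798]
tcp_rot: [0.932, 0.363, 0.001, 0.001]
contact_force: [-1.3, 0.7, 6.1]
opening: 0.69
finger_force: 49.3
```

Call:
pendant(plan={"sx": [0,0,0,0,0,0],"sy": [0,0,0,0,0,0],"sz": [-1,-3,-5.5,-7.5,-7.5,-7.5],"wx": [0,0,0,0,0,0],"wy": [0,0,0,0,0,0],"wz": [0,0,0,0,0,0],"aperture": [0,0,0,0,0,0]})

```text
time: 29.38
eef_pos: [0.4362, 0.1277, 0.2262]
tcp_rot: [0.932, 0.363, -0.001, 0.0]
contact_force: [0.4, -0.2, -4.3]
opening: 0.69
finger_force: 50.0
```

```bash
python3 -c "
from look import *
go([.46,0],.23,-.827);go([.4313,-.1315],.23,-2.409)"
```

```text
d [-0.069   0.1101 -0.0036] rot [-0.     0.003 -0.   ] t 29.38
d [-0.1791  0.1874 -0.0033] rot [0.002 0.003 1.582] t 29.38
```

To row units: 0.187 m is 9.35, -0.179 m is -8.95, 1.582 rad is 31.64.

Call:
pendant(plan={"sx": [-0.7,-1.4,-2.1,-2.8,-3.5,-4.6,-5.7,-6.8,-7.9,-8.95],"sy": [1.1,2.2,3.3,4.4,5.5,6.3,7.1,7.9,8.65,9.35],"sz": [0,0,0,0,0,0,0,0,0,0],"wx": [0,0,0,0,0,0,0,0,0,0],"wy": [0,0,0,0,0,0,0,0,0,0],"wz": [3.2,6.4,9.6,12.8,16,19.2,22.4,25.6,28.8,31.64],"aperture": [0,0,0,0,0,0,0,0,0,0]})

```text
time: 30.62
eef_pos: [0.4306, -0.1311, 0.2254]
tcp_rot: [0.912, -0.409, -0.002, 0.0]
contact_force: [-0.1, 0.2, -3.2]
opening: 0.691
finger_force: 50.0
```

Call:
pendant(plan={"sx": [0,0,0,0],"sy": [0,0,0,0],"sz": [2.5,4.5,4.5,4.5],"wx": [0,0,0,0],"wy": [0,0,0,0],"wz": [0,0,0,0],"aperture": [0,0,0,0]})

```text
time: 31.12
eef_pos: [0.4326, -0.1311, 0.139]
tcp_rot: [0.913, -0.407, 0.001, 0.0]
contact_force: [0.6, -1.0, -2.7]
opening: 0.693
finger_force: 50.5
```

```bash
python3 -c "
from look import *
d=snap('wrist','pics/w8.png')
go([.4313,-.1315],.08,-2.409)"
```

```text
d [-0.0016  0.0016  0.0601] rot [-0.001 -0.004  0.   ] t 31.18
```

View pics/w8.png

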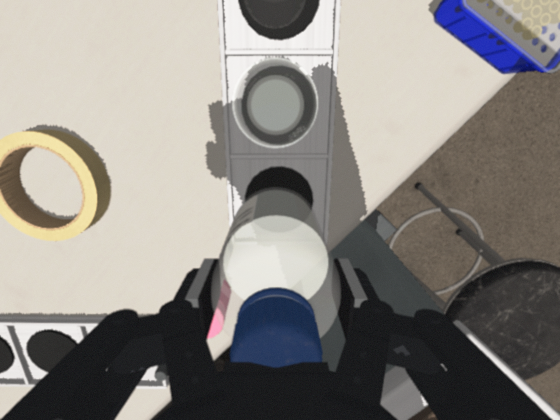

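The tall bottle hangs upright, cap at (277,330), above the free pad visible at (280,180). The beaker is at (275,105). I lower the bottle.

To row units: 0.057 m is 2.85, 0.054 m is 2.7.

Call:
pendant(plan={"sx": [-0.05,-0.05,-0.05,-0.05,-0.05,-0.05],"sy": [0.05,0.05,0.05,0.05,0.05,0.05],"sz": [1.5,2.25,2.7,2.85,2.85,2.85],"wx": [0,0,0,0,0,0],"wy": [0,0,0,0,0,0],"wz": [0,0,0,0,0,0],"aperture": [0,0,0,0,0,0]})

```text
time: 31.92
eef_pos: [0.4318, -0.1314, 0.0827]
tcp_rot: [0.913, -0.407, 0.002, 0.0]
contact_force: [0.9, -0.2, -2.1]
opening: 0.691
finger_force: 50.4
```

```bash
python3 -c "
from look import *
go([.4313,-.1315],.08,-2.409)"
```

```text
d [-0.0003  0.0004  0.0027] rot [-0.    -0.003  0.   ] t 31.93
```

Call:
pendant(plan={"sx": [0,0,0,0],"sy": [0,0,0,0],"sz": [0.05,0.1,0.125,0.125],"wx": [0,0,0,0],"wy": [0,0,0,0],"wz": [0,0,0,0],"aperture": [0,0,0,0]})

```text
time: 32.42
eef_pos: [0.4315, -0.1313, 0.0799]
tcp_rot: [0.913, -0.407, 0.001, 0.001]
contact_force: [0.4, -0.3, 0.8]
opening: 0.694
finger_force: 50.7
```

Call:
pendant(plan={"sx": [0,0,0,0,0,0,0,0],"sy": [0,0,0,0,0,0,0,0],"sz": [0,0,0,-1.5,-4,-6.5,-8.5,-8.5],"wx": [0,0,0,0,0,0,0,0],"wy": [0,0,0,0,0,0,0,0],"wz": [0,0,0,0,0,0,0,0],"aperture": [1,1,1,1,1,1,1,1]})

```text
time: 33.42
eef_pos: [0.4329, -0.1319, 0.254]
tcp_rot: [0.913, -0.407, 0.005, 0.001]
contact_force: [0.0, -0.4, -0.3]
opening: 0.999
finger_force: 0.0
```

```bash
python3 -c "
from look import *
snap('wrist','pics/w9.png'); snap('scene','pics/s9.png')
for t in ['tall_bottle','big_beaker','stain_bottle','specimen_jar']:
  for r in ctrl.mark_of('scene',t)[:1]: print(t,np.round(r['position'],4),r['conf'])"
```

```text
tall_bottle [ 0.4336 -0.1317  0.0058] 0.97
big_beaker [ 0.4906 -0.1943  0.0075] 0.65
stain_bottle [ 0.5466 -0.2571  0.0029] 0.62
specimen_jar [ 0.5969 -0.3187  0.0062] 0.82
```

View pics/w9.png

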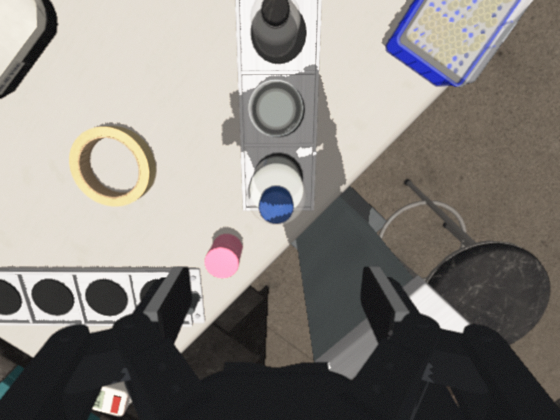

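View pics/s9.png

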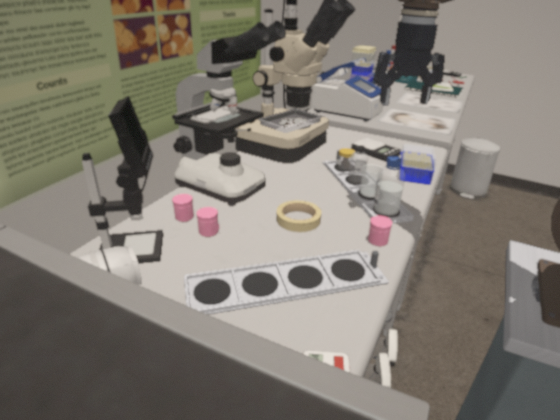

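Both views show all four vessels upright in the empty rack. In the scene view, from the post end outward, they are the jar (346,157), the black-capped bottle, the beaker, and the tall bottle (388,197). The full rack is empty and the gripper is clear, so I hand in.

```bash
python3 -c "
from plant import ctrl
print(ctrl.sign_off())"
```

```text
the job is handed in; nothing more can be done
None
```

All four vessels now stand upright on the pads of the second rack in reverse order, and the job was handed in at about 33.5 s on the robot's clock, well under the 141 s limit.

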